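# Pack and close the nesting dolls

## Robot

A 6-joint arm with a two-finger parallel gripper is mounted at the origin on the work surface. World frame = base frame: x ahead of the robot, y to its left, z up, the work surface at z = 0. Lengths are in m, angles in rad, forces in N, time in s.
With the tool pointing down it reaches from about 0.3 to 0.775 m from the base axis. Payload 14.6 kg.
Tool frame: the origin (TCP) lies at the very end of the fingers, on their centre line; the grasp point (between the pads) lies 19 mm behind it; z points along the fingers, y is the line along which they close (so a half turn about z gives the same grasp; the last joint's range is limited). The gripper opens to 94 mm and grips with 3 to 60 N. Pads are 16 mm wide; open, the fingers measure 119 mm over their backs; the gripper's body (75 mm by 177 mm) begins 78 mm behind the grasp point.
Start: joints at [-1.391, 0.3, 1.521, -0, 1.321, -0.067], TCP at [0.134, -0.533, 0.205] pointing down, gripper open.
Joint ranges: [-3.03, 3.03], [-0.79, 2.21], [0.23, 2.52], [-1.04, 4.18], [0, 3.07], [-2.55, 2.55]. Speed limits (rad/s): [2.22, 2.22, 2.57, 3.14, 3.14, 3.14].

## Interface

Orientations are given as [roll, pitch, yaw] about the fixed x, y, z axes, in that order (R = Rz(yaw) Ry(pitch) Rx(roll)).
In Python, from station import ctrl gives the robot as it stands. The module is installed in compiled form; this text tells all that it offers.
- The arm moves only by the tool step_arm, never from a script. Its argument "deltas" is a list of rows, each an object with "dp": the shift along the tool's x, y, z scaled (see below), a list of three; "twist": the turn about the tool's z scaled (see below). In form: [{"dp": [tx, ty, tz], "twist": twist}, ...]. A call has 1 to 12 rows; each row shifts and turns the commanded pose from where the row before left it, along the tool's axes as they then stand; what a row does not reach is not made up. The controller multiplies each number of a shift by 0.04 m and each number of a turn by 4 degrees. A row lasts 1/10 s, in which the tool goes at most 50 mm and 8.59 degrees, less where a joint would pass 70% of its speed; a pose out of reach is approached as far as the arm can. A call with a number of a shift or a turn outside -1 to 1 is refused whole. A call with a gripper value outside its range is refused whole. "gripper" is the opening, from -1 (shut) to 1 (fully open), set as the call begins (left out, the last holds). The fingers move at their own pace and stop on an object; "squeeze" is the grip in N (left out, the last holds). Time passes only in rows, so rows that do not move let the fingers close. It gives the time, the measured TCP pose, the force, the opening and the grip force at its end, in the units of the state.
- ctrl.get_obs(): the state, without advancing time (a new reading comes with each control period).
- ctrl.camera(name): name is "scene" or "top" or "wrist"; returns (picture, depth): 400x640x3 uint8, red, green, blue; 400x640 float32, m along the optical axis (not along the pixel's ray), 0 where there is no reading.
- ctrl.get_calibration(name): a dict with "fx", "fy", "cx", "cy" (pixels), "world_to_cam" (4x4, takes a point from world to camera coordinates); the wrist camera has in their place "hand_eye" (4x4, takes a point from camera to tool coordinates, whose origin is the TCP and whose axes are the flange's). Camera axes: x right, y down, z forward; pixel columns grow to the right and rows downward; lengths in m; the calibration is good to about 2 mm. A picture is of the moment at which its call begins: read the wrist's pose just before it. get_calibration takes no time and is no camera call.
- ctrl.hand_in(): hands the job in; it is judged then, once.
Trained networks look in the newest picture that a camera, given by its name, has taken for a name from the list of things; names that differ only in an ending like _2 or _b are one class to them, and where a whole thing is asked for, a point or a joint stands for the part that bears it (a point fixed in the world has none). Each returns a list of dicts, best first, with "conf" (0 to 1); they miss things now and then, are a little off and sometimes report something else, mostly with a low value. They report only what shows in the picture. A call takes as long as a camera call.
- ctrl.spot_in(camera, label): "rect" ([left, top, right, bottom] as shares, 0 to 1, of the picture: columns of its width, rows of its height, round what is visible of it).
- ctrl.cut_out(camera, label): "pixels" (400x640 bool, what is visible of it) and "rect" ([left, top, right, bottom] as shares, 0 to 1, of the picture: columns of its width, rows of its height, round what is visible of it).
The state is a dict: "time_s": time; "qpos": joint angles; "joint_vel": joint speeds; "tau": joint torques, N m; "ee_pos": TCP position; "eef_rot": TCP orientation; "force": force on the tool from outside, world axes, zero at the start; "moment": the same for the moment, N m; "grip_width": finger opening in m; "grip_force": force on a finger pad.
Only numpy, scipy, OpenCV 4.12 (cv2) and the standard library are available. Lean on these libraries where they do the work, as an engineer would, in place of code of your own. Each camera call takes 0.05 s, during which the arm holds its last target. There are 200 camera calls.

## Task

Stand every doll bottom that is on the bench upright on the floor of the packing tray, and close each with the one doll top that fits it, lifted up off its drying peg and pressed or set fully home on the shoulder. Tops whose bottom is not here stay hanging on their pegs, and the bowl, the paint pot and the beech lid are left where they are.

Things in the scene. Friction and masses are not known exactly. Their poses are not given: they have to be found in the camera images.
- rack: fixed drying rack: wooden base board 160 (x) x 250 (y) x 20 mm with five upright round pegs, 14 mm thick, whose flat tips stand 80 mm above the bench. Pegs in the rack's frame (mm): (-42,-90) (-42,0) (-42,90) (42,-46) (42,46). Origin: centre of its underside, z up.
- tray: fixed low plywood packing tray, 260 x 260 mm outside, walls 8 mm thick and 16 mm high. Origin: centre of its underside, axes along its sides
- tray_in (a point): centre of the tray's inner floor (inside 244 x 244 mm), z up; dolls stand on this floor
- top_a: hollow linden doll top, hanging mouth down over a drying peg: round skirt 44 mm outside, bore 36 mm, 30 mm deep inside, ceiling 6 mm thick; above it a round head 29 mm thick, 35 mm high, standing on the flat shoulder 36 mm above the origin, its sides upright from 7 to 26 mm above that. Origin: centre of the rim (open lower end), z up to the head. Fits bottom_a.
- top_b: hollow linden doll top, hanging mouth down over a drying peg: round skirt 50 mm outside, bore 42 mm, 33 mm deep inside, ceiling 6 mm thick; above it a round head 29 mm thick, 35 mm high, standing on the flat shoulder 39 mm above the origin, its sides upright from 7 to 26 mm above that. Origin: centre of the rim (open lower end), z up to the head. Fits bottom_b.
- top_c: hollow linden doll top, hanging mouth down over a drying peg: round skirt 56 mm outside, bore 48 mm, 36 mm deep inside, ceiling 6 mm thick; above it a round head 29 mm thick, 35 mm high, standing on the flat shoulder 42 mm above the origin, its sides upright from 7 to 26 mm above that. Origin: centre of the rim (open lower end), z up to the head. Fits none of the bottoms here.
- top_d: hollow linden doll top, hanging mouth down over a drying peg: round skirt 62 mm outside, bore 54 mm, 39 mm deep inside, ceiling 6 mm thick; above it a round head 29 mm thick, 35 mm high, standing on the flat shoulder 45 mm above the origin, its sides upright from 7 to 26 mm above that. Origin: centre of the rim (open lower end), z up to the head. Fits bottom_d.
- top_e: hollow linden doll top, hanging mouth down over a drying peg: round skirt 68 mm outside, bore 60 mm, 42 mm deep inside, ceiling 6 mm thick; above it a round head 29 mm thick, 35 mm high, standing on the flat shoulder 48 mm above the origin, its sides upright from 7 to 26 mm above that. Origin: centre of the rim (open lower end), z up to the head. Fits bottom_e.
- bottom_a: linden doll bottom, weighted foot: round, 44 mm wide, upright sides, its shoulder at 24 mm height; on the shoulder a neck 33 mm thick and 12 mm high (chamfered 3 mm) that enters the bore of top_a until its rim rests on the shoulder. Origin: centre of the underside, z up. May be absent
- neck_a (a point): centre of the shoulder of bottom_a, where the centre of the rim of top_a comes to lie
- bottom_b: linden doll bottom, weighted foot: round, 50 mm wide, upright sides, its shoulder at 28 mm height; on the shoulder a neck 39 mm thick and 12 mm high (chamfered 3 mm) that enters the bore of top_b until its rim rests on the shoulder. Origin: centre of the underside, z up. May be absent
- neck_b (a point): centre of the shoulder of bottom_b, where the centre of the rim of top_b comes to lie
- bottom_d: linden doll bottom, weighted foot: round, 62 mm wide, upright sides, its shoulder at 36 mm height; on the shoulder a neck 51 mm thick and 12 mm high (chamfered 3 mm) that enters the bore of top_d until its rim rests on the shoulder. Origin: centre of the underside, z up. May be absent
- neck_d (a point): centre of the shoulder of bottom_d, where the centre of the rim of top_d comes to lie
- bottom_e: linden doll bottom, weighted foot: round, 68 mm wide, upright sides, its shoulder at 40 mm height; on the shoulder a neck 57 mm thick and 12 mm high (chamfered 3 mm) that enters the bore of top_e until its rim rests on the shoulder. Origin: centre of the underside, z up. May be absent
- neck_e (a point): centre of the shoulder of bottom_e, where the centre of the rim of top_e comes to lie
- peg_bowl: bystander: orange glazed bowl of pegs, 120 mm wide, 48 mm high; origin: centre of its underside
- paint_pot: bystander: tin paint pot, 75 mm wide, 88 mm high; origin: centre of its underside
- beech_lid: bystander: turned beech lid with knob, 84 mm wide, 36 mm high; origin: centre of its underside

How it is judged:
By the outcome, as a careful person would: the job done as asked, in the order asked, and still so for the second after the job is handed in, with the robot touching nothing.
Of bottom_a, bottom_b, bottom_d, bottom_e only 3 to 4 are there at a start; the rules pass over those that are not, and their reading is None.
At some moment in a run one of bottom_a, bottom_b, bottom_d, bottom_e may be knocked a few centimetres aside while the robot is not near it.
It also fails if it takes over 210 s, if anything falls off the work surface, if the arm or the gripper's body presses on something with over 40 N, if the wrist force passes 120 N, or if a joint passes its speed limit or range.

## Working session

There is one attempt and no reset: what is moved stays moved. The work goes in short steps, Python scripts to look and compute and a tool call to move; the robot and the scene stay as the last step left them, time stands still between calls to the robot, and variables do not carry over. Pictures are saved under pics/ and viewed, at most 14 in all, crops included, and the job is handed in when it is done.

Besides the shell and the picture viewer there is one more tool, called after "Call:" as name(argument=value, ...) on one line, values as JSON. step_arm: Moves the arm, as the interface text tells. Its arguments: {"type":"object","properties":{"deltas":{"type":"array"},"gripper":{"type":"number"},"squeeze":{"type":"number"}},"required":["deltas"]}

```bash
mkdir -p pics; python3 - <<'E'
from station import ctrl
import cv2,numpy as np
o=ctrl.get_obs();print({k:np.round(v,3).tolist() for k,v in o.items()})
for n in("top","scene"):
    p,d=ctrl.camera(n);cv2.imwrite(f"pics/{n}0.png",p[:,:,::-1]);np.save(f"pics/{n}0.npy",d)
    c=ctrl.get_calibration(n);print(n,{k:np.round(v,4).tolist() for k,v in c.items()})
print(ctrl.get_calibration("wrist"))
E
```

```text
{'time_s': 0.0, 'qpos': [-1.391, 0.3, 1.522, -0.0, 1.321, -0.067], 'joint_vel': [-0.002, -0.0, 0.002, 0.001, 0.002, 0.001], 'tau': [0.0, -53.181, -35.274, 0.071, 0.024, -0.0], 'ee_pos': [0.134, -0.533, 0.205], 'eef_rot': [-3.14, -0.0, 0.247], 'force': [0.319, 1.035, 0.699], 'moment': [0.019, -0.0, -0.025], 'grip_force': 0.0, 'grip_width': 0.094}
top {'fx': 436.2264, 'fy': 436.2264, 'cx': 317.3632, 'cy': 191.6427, 'world_to_cam': [[0.0234, -0.9997, -0.0009, 0.0245], [-0.9858, -0.023, -0.1664, 0.5889], [0.1664, 0.0048, -0.9861, 1.1053], [0.0, 0.0, 0.0, 1.0]]}
scene {'fx': 518.2589, 'fy': 518.2589, 'cx': 327.5783, 'cy': 203.6966, 'world_to_cam': [[0.7021, 0.7119, 0.0123, -0.4404], [0.5804, -0.5622, -0.5892, -0.2809], [-0.4125, 0.4208, -0.8079, 1.4739], [0.0, 0.0, 0.0, 1.0]]}
{'fx': 277.83280363191693, 'fy': 277.83280363191693, 'cx': 320.43273731646946, 'cy': 195.4174551739286, 'hand_eye': array([[ 2.62888283e-04, -9.66958415e-01, -2.54934019e-01,
         7.30335088e-02],
       [ 9.99999926e-01,  3.25588471e-04, -2.03747808e-04,
        -4.49099861e-04],
       [ 2.80019235e-04, -2.54933947e-01,  9.66958429e-01,
        -1.79862759e-01],
       [ 0.00000000e+00,  0.00000000e+00,  0.00000000e+00,
         1.00000000e+00]])}
```

View pics/top0.png

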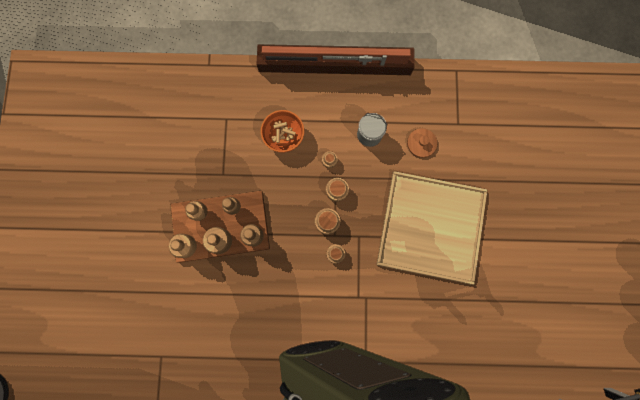

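View pics/scene0.png

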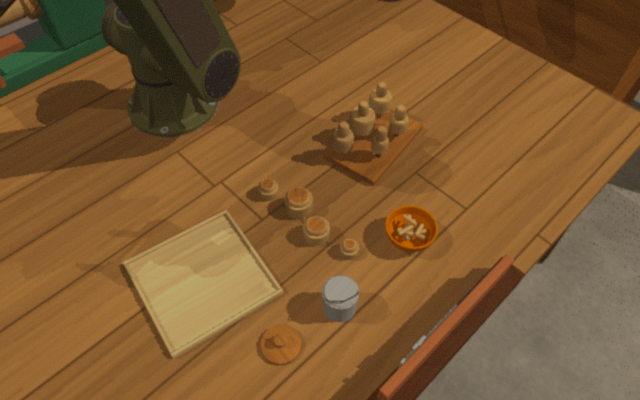

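The top view shows four bottoms at pixels (329,159), (337,188), (327,221) and (336,253). The five tops are on the rack around (215,225) and the tray is around (433,228). All the bottoms look upright. Next I'll measure them from depth.

```bash
cat > h.py <<'E'
from station import ctrl
import cv2,numpy as np
from scipy.spatial.transform import Rotation as R
from scipy.optimize import least_squares
def Tcw(n):
    c=ctrl.get_calibration(n)
    if n=="wrist":
        o=ctrl.get_obs();M=np.eye(4);M[:3,:3]=R.from_euler('xyz',o['eef_rot']).as_matrix();M[:3,3]=o['ee_pos']
        return c,M@c['hand_eye']
    return c,np.linalg.inv(c['world_to_cam'])
def cloud(n,save=None):
    c,M=Tcw(n);p,d=ctrl.camera(n)
    if save:cv2.imwrite(f"pics/{save}.png",p[:,:,::-1])
    v,u=np.mgrid[:400,:640]
    P=np.stack([(u-c['cx'])/c['fx']*d,(v-c['cy'])/c['fy']*d,d],-1)@M[:3,:3].T+M[:3,3]
    P[d<=0]=np.nan
    return p,d,P,c,M
def circ(xy,r=None):
    x0=(xy.max(0)+xy.min(0))/2
    return x0
def blobs(P,zlo,zhi,box,minpx=12):
    m=(P[...,2]>zlo)&(P[...,2]<zhi)&(P[...,0]>box[0])&(P[...,0]<box[1])&(P[...,1]>box[2])&(P[...,1]<box[3])
    n,l,s,_=cv2.connectedComponentsWithStats(m.astype(np.uint8))
    for i in range(1,n):
        if s[i,4]>=minpx: yield P[l==i],s[i]
E
python3 - <<'E'
from h import *
for n in("top",):
    p,d,P,c,M=cloud(n)
    for v,u in[(159,329),(188,337),(221,327),(253,336),(210,195),(204,230),(245,180),(240,215),(235,250)]:
        Z=np.nanmax(P[v-8:v+9,u-8:u+9,2]);print(u,v,np.round(P[v,u],3),Z)
    print("bench",np.round(P[150,60],3),"tray floor",[np.round(P[q],3) for q in[(215,420),(250,450),(210,460)]])
    for name,lo,hi,box in(("bottoms",.03,.07,(.3,.75,-.12,.1)),("heads",.095,.13,(.3,.7,.1,.45)),("by",.02,.1,(.6,.9,-.4,.2))):
        for q,s in blobs(P,lo,hi,box):print(name,s,np.round([*(q.max(0)+q.min(0))/2,*np.ptp(q,axis=0),np.median(q[:,2])],4))
    m=(P[...,2]>.010)&(P[...,2]<.022)&(P[...,1]<-.08)&(P[...,0]>.3)&(P[...,0]<.66)
    print("tray",cv2.minAreaRect(P[m][:,:2].astype(np.float32)))
    m=(P[...,2]>.014)&(P[...,2]<.026)&(P[...,1]>.12)&(P[...,0]>.3)
    print("rack",cv2.minAreaRect(P[m][:,:2].astype(np.float32)))
E
```

```text
329 159 [0.681 0.009 0.037] 0.04281011659952605
337 188 [ 0.6   -0.014  0.046] 0.054735187235491756
327 221 [0.51  0.011 0.054] 0.057240397798614895
336 253 [ 0.429 -0.014  0.035] 0.04542649235162033
195 210 [0.524 0.34  0.114] 0.1242696238932186
230 204 [0.54  0.253 0.122] 0.12326712790893724
180 245 [0.437 0.37  0.116] 0.12333811851692356
215 240 [0.451 0.285 0.119] 0.12516179829626606
250 235 [0.465 0.2   0.118] 0.12392929575245515
bench [0.698 0.764 0.   ] tray floor [array([ 0.537, -0.242,  0.008]), array([ 0.445, -0.32 ,  0.012]), array([ 0.553, -0.351,  0.009])]
bottoms [296 133   8  14  30] [0.731  0.0899 0.0399 0.0375 0.018  0.0196 0.046 ]
bottoms [359 133  19  11  70] [ 0.7389 -0.0946  0.05    0.0206  0.0448  0.0396  0.0476]
bottoms [324 153  12  11 108] [0.6842 0.0075 0.0365 0.0285 0.0301 0.0126 0.0349]
bottoms [326 178  23  23 407] [ 0.5995 -0.0141  0.0427  0.0605  0.0592  0.024   0.0455]
bottoms [315 208  26  26 515] [0.5135 0.0097 0.0446 0.0667 0.0663 0.0253 0.0499]
bottoms [328 245  15  16 175] [ 0.4301 -0.0118  0.0378  0.0391  0.0364  0.0153  0.0387]
heads [222 198  1
[... 376 characters left out ...]
]
by [261 110  43  42 674] [0.7556 0.1383 0.0362 0.1174 0.115  0.0324 0.0363]
by [358 113  30  32 725] [ 0.7652 -0.1046  0.0572  0.0737  0.073   0.0731  0.077 ]
by [272 121  24  22 295] [0.7559 0.1349 0.039  0.0644 0.0645 0.035  0.0436]
by [419 136  10   9  71] [ 0.7415 -0.2502  0.0303  0.0238  0.0237  0.0193  0.0329]
by [322 151  16  16 190] [0.6852 0.0073 0.0315 0.0434 0.0413 0.0226 0.0316]
by [326 178  23  11 186] [ 0.6149 -0.0141  0.0428  0.0296  0.0591  0.0218  0.0459]
tray ((0.5065352916717529, -0.3745252192020416), (0.49779799580574036, 0.29489830136299133), 89.31543731689453)
rack ((0.6727871894836426, 0.27074337005615234), (0.2822430431842804, 0.5900813937187195), 80.76960754394531)
```

Call:
step_arm(deltas=[{"dp": [0.6,-0.6,-0.4],"twist": 0.89},{"dp": [0.6,-0.6,-0.4],"twist": 0.89},{"dp": [0.6,-0.6,-0.4],"twist": 0.89},{"dp": [0.6,-0.6,-0.4],"twist": 0.87},{"dp": [0.6,-0.6,0]},{"dp": [0.6,-0.6,0]},{"dp": [0.6,-0.6,0]},{"dp": [0.6,-0.6,0]},{"dp": [0,0,0]}], gripper=1, squeeze=20)

```text
invalid input at $.deltas[4]: expected keys dp, twist
```

Call:
step_arm(deltas=[{"dp": [0,0,0],"twist": 0.89},{"dp": [0,0,0],"twist": 0.89},{"dp": [0,0,0],"twist": 0.88},{"dp": [0,0,0],"twist": 0.88},{"dp": [0.5,-0.87,0],"twist": 0},{"dp": [0.5,-0.87,0],"twist": 0},{"dp": [0.5,-0.87,0],"twist": 0},{"dp": [0.5,-0.87,0],"twist": 0},{"dp": [0.5,-0.87,0],"twist": 0},{"dp": [0.5,-0.87,0],"twist": 0},{"dp": [0.5,-0.87,0],"twist": 0},{"dp": [0.5,-0.87,0],"twist": 0}], gripper=1, squeeze=20)

```text
time_s: 1.35
ee_pos: [0.2949, -0.2535, 0.2054]
eef_rot: [3.142, -0.0, -0.001]
force: [1.0, 0.1, 0.2]
grip_width: 0.094
grip_force: 0.0
```

Call:
step_arm(deltas=[{"dp": [0.5,-0.87,0],"twist": 0},{"dp": [0.5,-0.87,0],"twist": 0},{"dp": [0.5,-0.87,0],"twist": 0},{"dp": [0.5,-0.87,0],"twist": 0},{"dp": [0.5,-0.87,0],"twist": 0},{"dp": [0.5,-0.87,0],"twist": 0},{"dp": [0.5,-0.87,0],"twist": 0},{"dp": [0,0,0],"twist": 0},{"dp": [0,0,0],"twist": 0}])

```text
time_s: 2.25
ee_pos: [0.4344, -0.011, 0.2051]
eef_rot: [3.142, 0.001, 0.001]
force: [0.6, 0.2, 0.2]
grip_width: 0.0939
grip_force: 0.0
```

```bash
python3 - <<'E'
from h import *
print(ctrl.get_obs()['ee_pos'],ctrl.get_obs()['eef_rot'])
p,d,P,c,M=cloud("wrist","w1")
for q,s in blobs(P,.02,.075,(.35,.72,-.06,.06),60):
    z=np.percentile(q[:,2],90);t=q[abs(q[:,2]-z)<.004];(cx,cy),r=cv2.minEnclosingCircle(t[:,:2].astype(np.float32));print(s,"top z",z.round(4),"c",round(cx,4),round(cy,4),"r",round(r,4))
p,d,P,c,M=cloud("top","t1")
# tray corners at z .016
K=np.array([(396,172),(487,188),(474,284),(378,266)],float)
C=[]
for u,v in K:
    r=M[:3,:3]@[(u-c['cx'])/c['fx'],(v-c['cy'])/c['fy'],1];C.append((M[:3,3]+r*(.016-M[2,3])/r[2])[:2])
C=np.array(C);print(C.round(3),C.mean(0).round(4),[np.linalg.norm(C[i]-C[i-1]).round(3) for i in range(4)],np.degrees(np.arctan2(*(C[0]-C[3])[::-1])))
ct=C.mean(0);m=np.hypot(P[...,0]-ct[0],P[...,1]-ct[1])<.1;print("floor z",np.nanmedian(P[m][:,2]))
E
```

```text
[ 0.43435689 -0.01102038  0.20506519] [3.14156300e+00 9.99470282e-04 1.49409649e-03]
[ 295    7   55   63 2675] top z 0.0495 c 0.5995 -0.0118 r 0.025
[ 273   88   57   59 2588] top z 0.0535 c 0.5121 0.0126 r 0.0276
[ 302  166   38   38 1102] top z 0.0413 c 0.4277 -0.011 r 0.0188
[[ 0.653 -0.176]
 [ 0.615 -0.424]
 [ 0.357 -0.379]
 [ 0.398 -0.127]] [ 0.5058 -0.2765] [np.float64(0.26), np.float64(0.251), np.float64(0.261), np.float64(0.256)] -10.919757394790452
floor z 0.007944706837047066
```

View pics/w1.png

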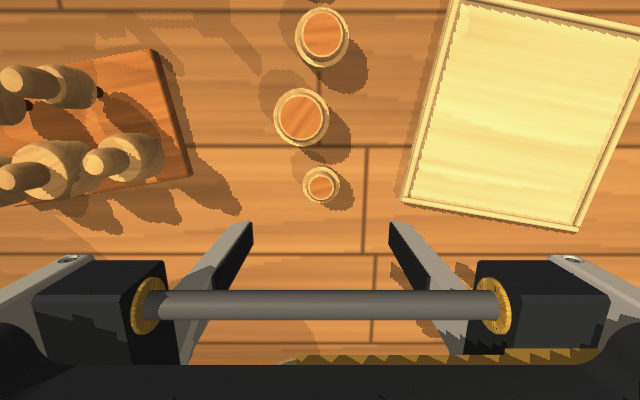

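The wrist view shows d at (322,37), e at (302,117) and b at (322,185), with the tray to the right. Their disc radii match the given sizes. I'll pick b first.

Call:
step_arm(deltas=[{"dp": [-0.17,0,0.9],"twist": 0},{"dp": [0,0,0.9],"twist": 0},{"dp": [0,0,0.9],"twist": 0},{"dp": [0,0,0.9],"twist": 0},{"dp": [0,0,0.7],"twist": 0},{"dp": [0,0,0.5],"twist": 0},{"dp": [0,0,0.23],"twist": 0},{"dp": [0,0,0],"twist": 0},{"dp": [0,0,0],"twist": 0}])

```text
time_s: 3.25
ee_pos: [0.4281, -0.0119, 0.0051]
eef_rot: [3.141, -0.001, -0.001]
force: [-0.1, 0.3, 0.3]
grip_width: 0.094
grip_force: 0.0
```

Call:
step_arm(deltas=[{"dp": [0,0,0],"twist": 0},{"dp": [0,0,0],"twist": 0},{"dp": [0,0,0],"twist": 0},{"dp": [0,0,0],"twist": 0},{"dp": [0,0,0],"twist": 0},{"dp": [0,0,0],"twist": 0},{"dp": [0,0,0],"twist": 0}], gripper=-1, squeeze=20)

```text
time_s: 3.95
ee_pos: [0.4278, -0.0114, 0.0043]
eef_rot: [-3.142, 0.0, -0.0]
force: [-0.6, 0.1, 2.1]
grip_width: 0.0495
grip_force: 20.0
```

Call:
step_arm(deltas=[{"dp": [0,0,-0.5],"twist": 0},{"dp": [0,0,-1],"twist": 0},{"dp": [0,0,-1],"twist": 0},{"dp": [0.13,0.72,0],"twist": 0},{"dp": [0.13,0.74,0],"twist": 0},{"dp": [0.13,0.74,0],"twist": 0},{"dp": [0.13,0.74,0],"twist": 0},{"dp": [0.13,0.74,0],"twist": 0},{"dp": [0.13,0.74,0],"twist": 0},{"dp": [0.11,0.73,0],"twist": 0},{"dp": [0,0,0],"twist": 0},{"dp": [0,0,0],"twist": 0}])

```text
time_s: 5.15
ee_pos: [0.4628, -0.2175, 0.1037]
eef_rot: [-3.141, 0.001, -0.001]
force: [-0.1, 1.1, -2.6]
grip_width: 0.0493
grip_force: 20.0
```

Call:
step_arm(deltas=[{"dp": [0,0,0.9],"twist": 0},{"dp": [0,0,0.7],"twist": 0},{"dp": [0,0,0.4],"twist": 0},{"dp": [0,0,0.2],"twist": 0},{"dp": [0,0,0.05],"twist": 0},{"dp": [0,0,0],"twist": 0},{"dp": [0,0,0],"twist": 0}])

```text
time_s: 5.85
ee_pos: [0.4638, -0.2175, 0.0152]
eef_rot: [3.141, -0.001, -0.0]
force: [0.4, 0.0, -2.2]
grip_width: 0.0494
grip_force: 20.0
```

Call:
step_arm(deltas=[{"dp": [0,0,0.06],"twist": 0},{"dp": [0,0,0],"twist": 0},{"dp": [0,0,0],"twist": 0}])

```text
time_s: 6.15
ee_pos: [0.4637, -0.2176, 0.0123]
eef_rot: [3.141, -0.001, -0.0]
force: [1.5, -0.5, 0.9]
grip_width: 0.0492
grip_force: 20.0
```

Call:
step_arm(deltas=[{"dp": [0,0,0],"twist": 0},{"dp": [0,0,0],"twist": 0},{"dp": [0,0,0],"twist": 0},{"dp": [0,0,0],"twist": 0},{"dp": [0,0,-1],"twist": 0},{"dp": [0,0,-1],"twist": 0},{"dp": [0,0,-1],"twist": 0},{"dp": [0,0,-1],"twist": 0}], gripper=0.6)

```text
time_s: 6.95
ee_pos: [0.463, -0.2173, 0.1735]
eef_rot: [-3.142, 0.0, -0.0]
force: [0.6, 1.1, -0.8]
grip_width: 0.075
grip_force: 0.0
```

Call:
step_arm(deltas=[{"dp": [0.15,-0.72,0],"twist": 0},{"dp": [0.15,-0.72,0],"twist": 0},{"dp": [0.15,-0.72,0],"twist": 0},{"dp": [0.15,-0.72,0],"twist": 0},{"dp": [0.15,-0.72,0],"twist": 0},{"dp": [0.15,-0.72,0],"twist": 0},{"dp": [0.15,-0.72,0],"twist": 0},{"dp": [0.15,-0.72,0],"twist": 0},{"dp": [0,0,0],"twist": 0},{"dp": [0,0,0],"twist": 0}], gripper=1)

```text
time_s: 7.95
ee_pos: [0.5112, 0.0131, 0.1717]
eef_rot: [3.141, 0.0, 0.001]
force: [0.3, -1.0, -0.2]
grip_width: 0.0941
grip_force: 0.0
```

```bash
cat >> h.py <<'E'
def bot(cam="wrist",box=(.35,.75,-.4,.06),lo=.025,hi=.075):
    p,d,P,c,M=cloud(cam);print("tcp",ctrl.get_obs()['ee_pos'].round(4),"t",ctrl.get_obs()['time_s'])
    for q,s in blobs(P,lo,hi,box,60):
        z=np.percentile(q[:,2],80);t=q[abs(q[:,2]-z)<.004];(cx,cy),r=cv2.minEnclosingCircle(t[:,:2].astype(np.float32));print(s,"topz",z.round(4),"c",round(cx,4),round(cy,4),"r",round(r,4))
E
python3 -c "
from h import *
bot();bot('top')"
```

```text
tcp [0.5112 0.0125 0.1717] t 8.0
[ 305    0   38   44 1053] topz 0.0372 c 0.6838 0.0105 r 0.0161
[ 316   78   57   59 2636] topz 0.0491 c 0.5996 -0.0118 r 0.0248
[ 292  156   59   59 2686] topz 0.0531 c 0.5125 0.0123 r 0.028
[ 485  204   48   41 1507] topz 0.0487 c 0.4634 -0.2161 r 0.0192
tcp [0.5112 0.0122 0.1718] t 8.05
[359 132  27  13 131] topz 0.071 c 0.749 -0.1047 r 0.0333
[420 137   9   8  64] topz 0.0353 c 0.7409 -0.2501 r 0.0126
[322 152  15  15 135] topz 0.0364 c 0.6845 0.0079 r 0.0157
[315 223  25   9 158] topz 0.0525 c 0.503 0.0098 r 0.025
[405 232  19  19 288] topz 0.0483 c 0.464 -0.2191 r 0.0189
```

Call:
step_arm(deltas=[{"dp": [0.03,0,0.9],"twist": 0},{"dp": [0,0,0.9],"twist": 0},{"dp": [0,0,0.9],"twist": 0},{"dp": [0,0,0.7],"twist": 0},{"dp": [0,0,0.5],"twist": 0},{"dp": [0,0,0.2],"twist": 0},{"dp": [0,0,0],"twist": 0},{"dp": [0,0,0],"twist": 0}])

```text
time_s: 8.85
ee_pos: [0.5131, 0.0125, 0.0088]
eef_rot: [3.142, -0.001, -0.001]
force: [-0.3, -0.5, 0.2]
grip_width: 0.0942
grip_force: 0.0
```

Call:
step_arm(deltas=[{"dp": [0,0,0],"twist": 0},{"dp": [0,0,0],"twist": 0},{"dp": [0,0,0],"twist": 0},{"dp": [0,0,0],"twist": 0},{"dp": [0,0,0],"twist": 0}], gripper=-1)

```text
time_s: 9.35
ee_pos: [0.5127, 0.0129, 0.0082]
eef_rot: [3.142, -0.0, -0.0]
force: [-1.2, -0.8, 4.8]
grip_width: 0.0672
grip_force: 20.0
```

Call:
step_arm(deltas=[{"dp": [0,0,-0.5],"twist": 0},{"dp": [0,0,-1],"twist": 0},{"dp": [0,0,-1],"twist": 0},{"dp": [0.17,0.77,0],"twist": 0},{"dp": [0.17,0.77,0],"twist": 0},{"dp": [0.17,0.77,0],"twist": 0},{"dp": [0.17,0.77,0],"twist": 0},{"dp": [0.17,0.77,0],"twist": 0},{"dp": [0.17,0.77,0],"twist": 0},{"dp": [0.17,0.77,0],"twist": 0},{"dp": [0.14,0.77,0],"twist": 0},{"dp": [0,0,0],"twist": 0}])

```text
time_s: 10.55
ee_pos: [0.5654, -0.2365, 0.1071]
eef_rot: [3.141, 0.001, -0.003]
force: [1.2, -0.0, -2.3]
grip_width: 0.0671
grip_force: 20.0
```

Call:
step_arm(deltas=[{"dp": [0,0,0.9],"twist": 0},{"dp": [0,0,0.7],"twist": 0},{"dp": [0,0,0.4],"twist": 0},{"dp": [0,0,0.2],"twist": 0},{"dp": [0,0,0.07],"twist": 0},{"dp": [0,0,0],"twist": 0},{"dp": [0,0,0],"twist": 0},{"dp": [0,0,0],"twist": 0}])

```text
time_s: 11.35
ee_pos: [0.5661, -0.2336, 0.018]
eef_rot: [3.141, -0.001, -0.0]
force: [-0.6, 0.2, -1.9]
grip_width: 0.0676
grip_force: 20.0
```

Call:
step_arm(deltas=[{"dp": [0,0,0.05],"twist": 0},{"dp": [0,0,0],"twist": 0},{"dp": [0,0,0],"twist": 0}])

```text
time_s: 11.65
ee_pos: [0.5662, -0.2337, 0.0162]
eef_rot: [3.141, -0.001, -0.0]
force: [-2.1, 0.8, 5.1]
grip_width: 0.0668
grip_force: 20.0
```

Call:
step_arm(deltas=[{"dp": [0,0,0],"twist": 0},{"dp": [0,0,0],"twist": 0},{"dp": [0,0,0],"twist": 0},{"dp": [0,0,-1],"twist": 0},{"dp": [0,0,-1],"twist": 0},{"dp": [0,0,-1],"twist": 0},{"dp": [0,0,-1],"twist": 0}], gripper=0.9)

```text
time_s: 12.35
ee_pos: [0.5655, -0.2334, 0.1767]
eef_rot: [-3.142, -0.0, -0.0]
force: [0.4, 0.2, 0.4]
grip_width: 0.0897
grip_force: 0.0
```

Call:
step_arm(deltas=[{"dp": [0.11,-0.7,0],"twist": 0},{"dp": [0.11,-0.7,0],"twist": 0},{"dp": [0.11,-0.7,0],"twist": 0},{"dp": [0.11,-0.7,0],"twist": 0},{"dp": [0.1,-0.7,0],"twist": 0},{"dp": [0.1,-0.7,0],"twist": 0},{"dp": [0.1,-0.7,0],"twist": 0},{"dp": [0.1,-0.65,0],"twist": 0},{"dp": [0,0,0],"twist": 0},{"dp": [0,0,0],"twist": 0}], gripper=1)

```text
time_s: 13.35
ee_pos: [0.5993, -0.0115, 0.175]
eef_rot: [3.141, 0.0, 0.001]
force: [0.4, 0.2, 0.1]
grip_width: 0.094
grip_force: 0.0
```

```bash
python3 -c "
from h import *
bot();bot('top')"
```

```text
tcp [ 0.5993 -0.0121  0.175 ] t 13.4
[375  34  83  36 798] topz 0.0724 c 0.7491 -0.1018 r 0.0342
[530  46  28  23 516] topz 0.035 c 0.7418 -0.248 r 0.014
[283  92  37  39 813] topz 0.0371 c 0.6841 0.01 r 0.0159
[ 295  159   53   52 2123] topz 0.0491 c 0.5999 -0.0121 r 0.0251
[ 472  184   70   60 3193] topz 0.0609 c 0.5663 -0.2322 r 0.0282
[459 268  18  22 243] topz 0.0393 c 0.4772 -0.2038 r 0.0106
tcp [ 0.5992 -0.0124  0.175 ] t 13.45
[420 137   9   8  60] topz 0.0353 c 0.7407 -0.2502 r 0.0123
[407 190  27  26 555] topz 0.0607 c 0.5668 -0.2347 r 0.0282
[405 232  19  19 291] topz 0.0479 c 0.464 -0.2191 r 0.0188
```

Call:
step_arm(deltas=[{"dp": [0.02,0,0.9],"twist": 0},{"dp": [0,0,0.9],"twist": 0},{"dp": [0,0,0.9],"twist": 0},{"dp": [0,0,0.77],"twist": 0},{"dp": [0,0,0.5],"twist": 0},{"dp": [0,0,0.2],"twist": 0},{"dp": [0,0,0],"twist": 0},{"dp": [0,0,0],"twist": 0}])

```text
time_s: 14.25
ee_pos: [0.6008, -0.012, 0.0094]
eef_rot: [3.141, -0.002, -0.001]
force: [-0.3, 0.2, 0.2]
grip_width: 0.0942
grip_force: 0.0
```

Call:
step_arm(deltas=[{"dp": [0,0,0],"twist": 0},{"dp": [0,0,0],"twist": 0},{"dp": [0,0,0],"twist": 0},{"dp": [0,0,0],"twist": 0},{"dp": [0,0,0],"twist": 0}], gripper=-1)

```text
time_s: 14.75
ee_pos: [0.6002, -0.0115, 0.0085]
eef_rot: [3.141, -0.0, -0.0]
force: [-0.7, -0.9, 1.8]
grip_width: 0.0611
grip_force: 20.0
```

Call:
step_arm(deltas=[{"dp": [0,0,-0.5],"twist": 0},{"dp": [0,0,-1],"twist": 0},{"dp": [0,0,-1],"twist": 0},{"dp": [-0.43,0.85,0],"twist": 0},{"dp": [-0.43,0.85,0],"twist": 0},{"dp": [-0.43,0.85,0],"twist": 0},{"dp": [-0.43,0.85,0],"twist": 0},{"dp": [-0.43,0.85,0],"twist": 0},{"dp": [-0.43,0.85,0],"twist": 0},{"dp": [-0.43,0.85,0],"twist": 0},{"dp": [-0.43,0.85,0],"twist": 0},{"dp": [-0.41,0.88,0],"twist": 0}])

```text
time_s: 15.95
ee_pos: [0.4449, -0.3196, 0.1079]
eef_rot: [-3.141, 0.001, -0.0]
force: [0.6, 0.3, -3.3]
grip_width: 0.0615
grip_force: 20.0
```

Call:
step_arm(deltas=[{"dp": [0,0,0],"twist": 0},{"dp": [0,0,0],"twist": 0},{"dp": [0,0,0.9],"twist": 0},{"dp": [0,0,0.7],"twist": 0},{"dp": [0,0,0.4],"twist": 0},{"dp": [0,0,0.2],"twist": 0},{"dp": [0,0,0.1],"twist": 0},{"dp": [0,0,0],"twist": 0},{"dp": [0,0,0],"twist": 0},{"dp": [0,0,0],"twist": 0}])

```text
time_s: 16.95
ee_pos: [0.4464, -0.3187, 0.0168]
eef_rot: [3.141, -0.001, -0.0]
force: [-0.4, 0.4, -4.6]
grip_width: 0.0615
grip_force: 20.0
```

Call:
step_arm(deltas=[{"dp": [0,0,0.02],"twist": 0},{"dp": [0,0,0],"twist": 0},{"dp": [0,0,0],"twist": 0}])

```text
time_s: 17.25
ee_pos: [0.4464, -0.3188, 0.0162]
eef_rot: [3.141, -0.001, -0.0]
force: [-1.7, 2.0, 5.9]
grip_width: 0.0614
grip_force: 20.0
```

Call:
step_arm(deltas=[{"dp": [0,0,0],"twist": 0},{"dp": [0,0,0],"twist": 0},{"dp": [0,0,0],"twist": 0},{"dp": [0,0,-1],"twist": 0},{"dp": [0,0,-1],"twist": 0},{"dp": [0,0,-1],"twist": 0},{"dp": [0,0,-1],"twist": 0}], gripper=0.8)

```text
time_s: 17.95
ee_pos: [0.4458, -0.3185, 0.1771]
eef_rot: [3.142, -0.0, -0.0]
force: [-0.3, -1.4, -0.5]
grip_width: 0.0847
grip_force: 0.0
```

Call:
step_arm(deltas=[{"dp": [0.59,-0.82,0],"twist": 0},{"dp": [0.59,-0.82,0],"twist": 0},{"dp": [0.59,-0.82,0],"twist": 0},{"dp": [0.59,-0.82,0],"twist": 0},{"dp": [0.59,-0.82,0],"twist": 0},{"dp": [0.59,-0.82,0],"twist": 0},{"dp": [0.59,-0.82,0],"twist": 0},{"dp": [0.59,-0.82,0],"twist": 0},{"dp": [0.59,-0.82,0],"twist": 0},{"dp": [0.59,-0.82,0],"twist": 0},{"dp": [0,0,0],"twist": 0},{"dp": [0,0,0],"twist": 0}], gripper=0.6)

```text
time_s: 19.15
ee_pos: [0.6821, 0.0098, 0.1747]
eef_rot: [3.141, 0.001, 0.001]
force: [-0.6, 0.0, -0.1]
grip_width: 0.0754
grip_force: 0.0
```

```bash
python3 -c "
from h import *
bot();bot('top')"
```

```text
tcp [0.6819 0.0089 0.175 ] t 19.2
[390 127  54  24 238] topz 0.0728 c 0.7392 -0.0904 r 0.0251
[535 127  26  20 428] topz 0.0351 c 0.7408 -0.2478 r 0.0136
[303 166  35  34 694] topz 0.037 c 0.6849 0.01 r 0.0161
[485 247  59  29 617] topz 0.0496 c 0.5872 -0.2388 r 0.0259
tcp [0.6818 0.0085 0.1754] t 19.25
[420 137   9   8  61] topz 0.0355 c 0.7404 -0.2499 r 0.0123
[407 190  27  26 557] topz 0.0608 c 0.5658 -0.2346 r 0.0276
[404 232  20  19 288] topz 0.0483 c 0.4641 -0.2186 r 0.0189
[441 238  25  23 478] topz 0.0567 c 0.4465 -0.3192 r 0.0249
```

Call:
step_arm(deltas=[{"dp": [0.06,0,0.9],"twist": 0},{"dp": [0,0,0.9],"twist": 0},{"dp": [0,0,0.9],"twist": 0},{"dp": [0,0,0.87],"twist": 0},{"dp": [0,0,0.5],"twist": 0},{"dp": [0,0,0.2],"twist": 0},{"dp": [0,0,0],"twist": 0},{"dp": [0,0,0],"twist": 0}])

```text
time_s: 20.05
ee_pos: [0.6852, 0.0088, 0.0063]
eef_rot: [3.142, -0.002, -0.001]
force: [-0.6, 0.3, -0.5]
grip_width: 0.075
grip_force: 0.0
```

Call:
step_arm(deltas=[{"dp": [0,0,0],"twist": 0},{"dp": [0,0,0],"twist": 0},{"dp": [0,0,0],"twist": 0},{"dp": [0,0,0],"twist": 0},{"dp": [0,0,0],"twist": 0}], gripper=-1)

```text
time_s: 20.55
ee_pos: [0.6846, 0.0094, 0.0049]
eef_rot: [-3.142, -0.0, -0.0]
force: [-0.7, -0.3, 1.4]
grip_width: 0.0432
grip_force: 20.0
```

Call:
step_arm(deltas=[{"dp": [0,0,-0.5],"twist": 0},{"dp": [0,0,-1],"twist": 0},{"dp": [0,0,-1],"twist": 0},{"dp": [-0.38,0.96,0],"twist": 0},{"dp": [-0.38,0.96,0],"twist": 0},{"dp": [-0.38,0.96,0],"twist": 0},{"dp": [-0.38,0.96,0],"twist": 0},{"dp": [-0.38,0.96,0],"twist": 0},{"dp": [-0.38,0.96,0],"twist": 0},{"dp": [-0.38,0.96,0],"twist": 0},{"dp": [-0.38,0.96,0],"twist": 0},{"dp": [-0.35,0.96,0],"twist": 0}])

```text
time_s: 21.75
ee_pos: [0.5478, -0.3377, 0.1045]
eef_rot: [-3.141, 0.0, -0.0]
force: [1.7, -0.9, -2.2]
grip_width: 0.0431
grip_force: 20.0
```

Call:
step_arm(deltas=[{"dp": [0,0,0],"twist": 0},{"dp": [0,0,0],"twist": 0},{"dp": [0,0,0.9],"twist": 0},{"dp": [0,0,0.7],"twist": 0},{"dp": [0,0,0.4],"twist": 0},{"dp": [0,0,0.2],"twist": 0},{"dp": [0,0,0.1],"twist": 0},{"dp": [0,0,0],"twist": 0},{"dp": [0,0,0],"twist": 0},{"dp": [0,0,0],"twist": 0}])

```text
time_s: 22.75
ee_pos: [0.5492, -0.3365, 0.0135]
eef_rot: [3.141, -0.001, -0.0]
force: [0.0, 0.5, -1.3]
grip_width: 0.0433
grip_force: 20.0
```

Call:
step_arm(deltas=[{"dp": [0,0,0.03],"twist": 0},{"dp": [0,0,0],"twist": 0},{"dp": [0,0,0],"twist": 0}])

```text
time_s: 23.05
ee_pos: [0.5492, -0.3365, 0.0128]
eef_rot: [3.141, -0.001, -0.0]
force: [-3.1, 1.3, 8.1]
grip_width: 0.0432
grip_force: 20.0
```

Call:
step_arm(deltas=[{"dp": [0,0,0],"twist": 0},{"dp": [0,0,0],"twist": 0},{"dp": [0,0,0],"twist": 0},{"dp": [0,0,-1],"twist": 0},{"dp": [0,0,-1],"twist": 0},{"dp": [0,0,-1],"twist": 0},{"dp": [0,0,-1],"twist": 0},{"dp": [-0.18,-0.87,-0.1],"twist": 0},{"dp": [-0.18,-0.87,-0.1],"twist": 0},{"dp": [-0.18,-0.87,-0.1],"twist": 0},{"dp": [-0.18,-0.87,-0.1],"twist": 0},{"dp": [-0.18,-0.87,-0.1],"twist": 0}], gripper=0.4)

```text
time_s: 24.25
ee_pos: [0.5124, -0.161, 0.1916]
eef_rot: [3.142, -0.0, -0.001]
force: [0.4, 0.4, 0.1]
grip_width: 0.0659
grip_force: 0.0
```

Call:
step_arm(deltas=[{"dp": [-0.18,-0.87,-0.1],"twist": 0},{"dp": [-0.18,-0.87,-0.1],"twist": 0},{"dp": [-0.18,-0.87,-0.1],"twist": 0},{"dp": [-0.18,-0.87,-0.1],"twist": 0},{"dp": [-0.18,-0.87,-0.1],"twist": 0},{"dp": [-0.18,-0.87,-0.1],"twist": 0},{"dp": [-0.18,-0.87,-0.1],"twist": 0},{"dp": [-0.18,-0.87,-0.1],"twist": 0},{"dp": [-0.18,-0.87,-0.1],"twist": 0},{"dp": [-0.18,-0.87,-0.1],"twist": 0},{"dp": [-0.18,-0.87,-0.1],"twist": 0},{"dp": [-0.18,-0.87,-0.1],"twist": 0}], gripper=0)

```text
time_s: 25.45
ee_pos: [0.4261, 0.2568, 0.2398]
eef_rot: [-3.141, -0.0, -0.0]
force: [0.8, -0.4, -0.1]
grip_width: 0.047
grip_force: 0.0
```

Call:
step_arm(deltas=[{"dp": [-0.18,-0.87,-0.1],"twist": 0},{"dp": [0,0,0],"twist": 0},{"dp": [0,0,0],"twist": 0}])

```text
time_s: 25.75
ee_pos: [0.4192, 0.2904, 0.2432]
eef_rot: [3.141, 0.0, 0.001]
force: [1.1, -0.3, 0.2]
grip_width: 0.047
grip_force: 0.0
```

```bash
cat >> h.py <<'E'
def heads(save=None,lo=.112):
    p,d,P,c,M=cloud("wrist",save);print("tcp",ctrl.get_obs()['ee_pos'].round(4),"t",ctrl.get_obs()['time_s'])
    for q,s in blobs(P,lo,.135,(.38,.62,.1,.43),40):
        (cx,cy),r=cv2.minEnclosingCircle(q[:,:2].astype(np.float32));mm=(q[:,:2].max(0)+q[:,:2].min(0))/2
        D=np.hypot(P[...,0]-cx,P[...,1]-cy);sk=P[(D<.045)&(P[...,2]>.079)&(P[...,2]<.093)];
        print(s,"topz",q[:,2].max().round(4),"c",round(cx,4),round(cy,4),"r",round(r,4),"mid",mm.round(4),"skirt",sk[:,:2].min(0).round(3),sk[:,:2].max(0).round(3),"z",np.median(sk[:,2]).round(4))
E
python3 -c "
from h import *
heads('w2');bot('top')"
```

```text
tcp [0.4194 0.2898 0.2433] t 25.8
[333  56  28  31 640] topz 0.1231 c 0.5431 0.2636 r 0.0145 mid [0.5431 0.2639] skirt [0.523 0.243] [0.562 0.284] z 0.0856
[247  72  27  30 610] topz 0.1237 c 0.5279 0.3541 r 0.0145 mid [0.528 0.354] skirt [0.505 0.33 ] [0.551 0.377] z 0.0859
[384 132  26  27 533] topz 0.1232 c 0.468 0.207 r 0.0145 mid [0.4677 0.2071] skirt [0.442 0.181] [0.495 0.234] z 0.0862
[304 146  25  26 510] topz 0.1232 c 0.4531 0.2958 r 0.0145 mid [0.4527 0.2957] skirt [0.42  0.263] [0.485 0.328] z 0.0865
[226 160  25  25 489] topz 0.1234 c 0.4372 0.3834 r 0.0144 mid [0.4374 0.3834] skirt [0.407 0.354] [0.466 0.414] z 0.0864
tcp [0.4196 0.2895 0.2433] t 25.85
[359 132  25  12 124] topz 0.0722 c 0.7444 -0.1019 r 0.0307
[420 137   9   8  62] topz 0.0355 c 0.741 -0.251 r 0.0125
[407 190  27  26 555] topz 0.0609 c 0.5667 -0.2345 r 0.0281
[450 203  17  16 215] topz 0.0442 c 0.5498 -0.3381 r 0.0156
[405 232  19  19 288] topz 0.0484 c 0.4638 -0.2189 r 0.019
[440 238  26  24 478] topz 0.0568 c 0.4458 -0.3201 r 0.0249
```

View pics/w2.png

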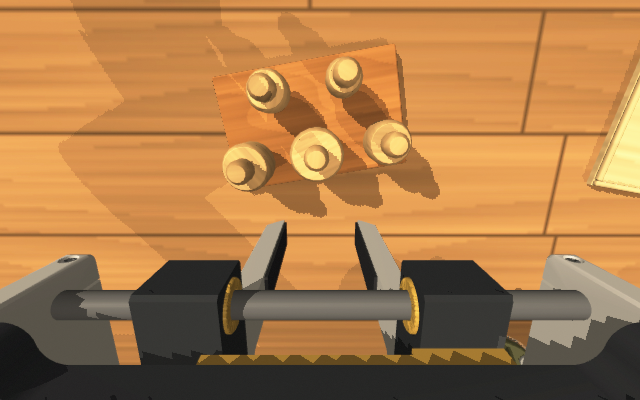

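The picture shows five level tops. From the skirt widths, a is at (345,73), b at (266,88), c at (388,143), e at (316,153) and d at (245,167). I'll start with e.

Call:
step_arm(deltas=[{"dp": [0.42,-0.1,0.5],"twist": 0},{"dp": [0.42,-0.05,0.5],"twist": 0},{"dp": [0,0,0],"twist": 0},{"dp": [0,0,0],"twist": 0},{"dp": [0,0,0],"twist": 0}], gripper=0.1)

```text
time_s: 26.35
ee_pos: [0.453, 0.2959, 0.2046]
eef_rot: [-3.141, -0.001, -0.001]
force: [-0.2, 0.2, 0.5]
grip_width: 0.0517
grip_force: 0.0
```

```bash
python3 -c "
from h import *
heads()"
```

```text
tcp [0.453  0.2961 0.2047] t 26.4
[341  87  30  32 763] topz 0.1229 c 0.5432 0.2639 r 0.0143 mid [0.5435 0.2636] skirt [0.523 0.243] [0.564 0.284] z 0.0852
[245 105  30  31 735] topz 0.1229 c 0.528 0.3541 r 0.0145 mid [0.5279 0.3537] skirt [0.504 0.33 ] [0.551 0.377] z 0.086
[396 168  29  29 624] topz 0.1227 c 0.4682 0.2069 r 0.0143 mid [0.4681 0.2069] skirt [0.442 0.182] [0.495 0.234] z 0.0862
[307 183  29  28 593] topz 0.1227 c 0.4531 0.2956 r 0.0144 mid [0.4531 0.2956] skirt [0.421 0.263] [0.486 0.328] z 0.0864
[222 198  28  27 569] topz 0.1235 c 0.4372 0.3836 r 0.0145 mid [0.4376 0.3833] skirt [0.408 0.354] [0.467 0.413] z 0.0864
```

Call:
step_arm(deltas=[{"dp": [0,0,0.8],"twist": 0},{"dp": [0,0,0.8],"twist": 0},{"dp": [0,0,0.6],"twist": 0},{"dp": [0,0,0.4],"twist": 0},{"dp": [0,0,0.22],"twist": 0},{"dp": [0,0,0],"twist": 0},{"dp": [0,0,0],"twist": 0},{"dp": [0,0,0],"twist": 0}])

```text
time_s: 27.2
ee_pos: [0.4535, 0.2964, 0.0918]
eef_rot: [-3.141, -0.002, -0.0]
force: [-0.2, 0.8, -0.6]
grip_width: 0.0517
grip_force: 0.0
```

Call:
step_arm(deltas=[{"dp": [0,0,0],"twist": 0},{"dp": [0,0,0],"twist": 0},{"dp": [0,0,0],"twist": 0},{"dp": [0,0,0],"twist": 0},{"dp": [0,0,0],"twist": 0}], gripper=-1)

```text
time_s: 27.7
ee_pos: [0.4531, 0.2962, 0.0908]
eef_rot: [-3.141, -0.0, -0.0]
force: [-0.7, 0.1, 2.1]
grip_width: 0.0283
grip_force: 20.0
```

Call:
step_arm(deltas=[{"dp": [0,0,-0.5],"twist": 0},{"dp": [0,0,-1],"twist": 0},{"dp": [0,0,-1],"twist": 0},{"dp": [0,0,-0.1],"twist": 0},{"dp": [0.18,0.83,0],"twist": 0},{"dp": [0.18,0.83,0],"twist": 0},{"dp": [0.18,0.83,0],"twist": 0},{"dp": [0.18,0.83,0],"twist": 0},{"dp": [0.18,0.83,0],"twist": 0},{"dp": [0.18,0.83,0],"twist": 0},{"dp": [0.18,0.83,0],"twist": 0},{"dp": [0.18,0.83,0],"twist": 0}])

```text
time_s: 28.9
ee_pos: [0.5104, 0.0291, 0.194]
eef_rot: [-3.142, 0.001, -0.0]
force: [0.6, -0.1, -0.4]
grip_width: 0.0283
grip_force: 20.0
```

Call:
step_arm(deltas=[{"dp": [0.18,0.83,0],"twist": 0},{"dp": [0.18,0.83,0],"twist": 0},{"dp": [0.18,0.83,0],"twist": 0},{"dp": [0.18,0.83,0],"twist": 0},{"dp": [0.18,0.83,0],"twist": 0},{"dp": [0.18,0.83,0],"twist": 0},{"dp": [0.18,0.83,0],"twist": 0},{"dp": [0.12,0.8,0],"twist": 0},{"dp": [0,0,0],"twist": 0},{"dp": [0,0,0],"twist": 0},{"dp": [0,0,0],"twist": 0},{"dp": [0,0,0],"twist": 0}])

```text
time_s: 30.1
ee_pos: [0.5657, -0.2329, 0.1947]
eef_rot: [-3.142, -0.0, 0.001]
force: [-0.8, 0.4, -0.2]
grip_width: 0.0284
grip_force: 20.0
```

```bash
python3 -c "
from h import *
o=ctrl.get_obs();print(o['ee_pos'],o['force'])
p,d,P,c,M=cloud('wrist','w3');p,d,P,c,M=cloud('top')
for q,s in blobs(P,.025,.075,(.38,.62,-.42,-.13),40):print(s,np.round((q.max(0)+q.min(0))/2,4))"
```

```text
[ 0.56572182 -0.2329274   0.19468707] [-0.83669684  0.40256076 -0.15483039]
[407 198  15  18 159] [ 0.5558 -0.2169  0.0466]
```

View pics/w3.png

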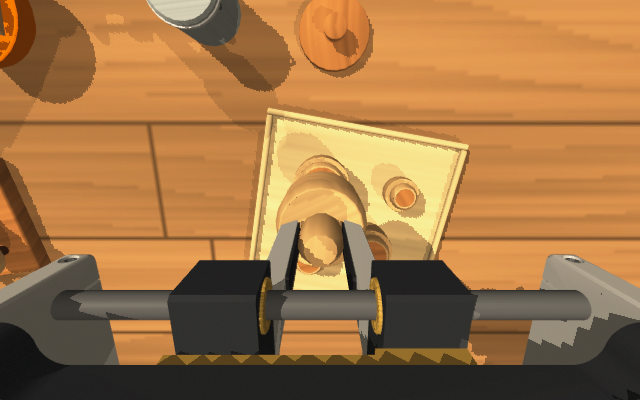

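Call:
step_arm(deltas=[{"dp": [0,0.02,0.7],"twist": 0},{"dp": [0,0,0.7],"twist": 0},{"dp": [0,0,0.4],"twist": 0},{"dp": [0,0,0.1],"twist": 0},{"dp": [0,0,0],"twist": 0},{"dp": [0,0,0],"twist": 0},{"dp": [0,0,0],"twist": 0}])

```text
time_s: 30.9
ee_pos: [0.5661, -0.2348, 0.1198]
eef_rot: [3.141, -0.002, -0.0]
force: [-0.9, -0.0, -0.6]
grip_width: 0.0283
grip_force: 20.0
```

Call:
step_arm(deltas=[{"dp": [0,0,0.07],"twist": 0},{"dp": [0,0,0.07],"twist": 0},{"dp": [0,0,0.07],"twist": 0},{"dp": [0,0,0.07],"twist": 0},{"dp": [0,0,0.07],"twist": 0},{"dp": [0,0,0],"twist": 0},{"dp": [0,0,0],"twist": 0}])

```text
time_s: 31.6
ee_pos: [0.5656, -0.2346, 0.1045]
eef_rot: [-3.141, 0.0, -0.0]
force: [0.5, 0.8, -0.2]
grip_width: 0.0284
grip_force: 20.0
```

Call:
step_arm(deltas=[{"dp": [0,0,0.04],"twist": 0},{"dp": [0,0,0.04],"twist": 0},{"dp": [0,0,0.03],"twist": 0},{"dp": [0,0,0],"twist": 0},{"dp": [0,0,0],"twist": 0}])

```text
time_s: 32.1
ee_pos: [0.5658, -0.2349, 0.1008]
eef_rot: [3.141, -0.001, -0.0]
force: [-2.5, 1.8, 5.8]
grip_width: 0.0282
grip_force: 20.0
```

Call:
step_arm(deltas=[{"dp": [0,0,0],"twist": 0},{"dp": [0,0,0],"twist": 0},{"dp": [0,0,0],"twist": 0},{"dp": [0,0,-0.5],"twist": 0},{"dp": [0,0,-1],"twist": 0},{"dp": [0,0,-1],"twist": 0},{"dp": [-0.18,-0.86,0],"twist": 0},{"dp": [-0.18,-0.86,0],"twist": 0},{"dp": [-0.18,-0.86,0],"twist": 0},{"dp": [-0.18,-0.86,0],"twist": 0},{"dp": [-0.18,-0.86,0],"twist": 0},{"dp": [-0.18,-0.86,0],"twist": 0}], gripper=0.1)

```text
time_s: 33.3
ee_pos: [0.522, -0.027, 0.2002]
eef_rot: [3.141, -0.0, -0.0]
force: [0.5, -1.1, -0.5]
grip_width: 0.0517
grip_force: 0.0
```

Call:
step_arm(deltas=[{"dp": [-0.18,-0.86,0],"twist": 0},{"dp": [-0.18,-0.86,0],"twist": 0},{"dp": [-0.18,-0.86,0],"twist": 0},{"dp": [-0.18,-0.86,0],"twist": 0},{"dp": [-0.18,-0.86,0],"twist": 0},{"dp": [-0.18,-0.86,0],"twist": 0},{"dp": [-0.18,-0.86,0],"twist": 0},{"dp": [-0.18,-0.86,0],"twist": 0},{"dp": [-0.18,-0.86,0],"twist": 0},{"dp": [-0.18,-0.86,0],"twist": 0},{"dp": [-0.17,-0.86,0],"twist": 0},{"dp": [-0.16,-0.83,0],"twist": 0}])

```text
time_s: 34.5
ee_pos: [0.437, 0.3848, 0.2002]
eef_rot: [3.142, -0.0, -0.0]
force: [0.1, -0.2, -0.2]
grip_width: 0.0517
grip_force: 0.0
```

Call:
step_arm(deltas=[{"dp": [0,0,0],"twist": 0},{"dp": [0,0,0],"twist": 0},{"dp": [0,0,0],"twist": 0}])

```text
time_s: 34.8
ee_pos: [0.4377, 0.3826, 0.2002]
eef_rot: [3.141, -0.0, -0.001]
force: [0.0, 0.1, -0.3]
grip_width: 0.0516
grip_force: 0.0
```

```bash
python3 -c "
from h import *
heads();bot('top',box=(.38,.62,-.42,.05),hi=.14)"
```

```text
tcp [0.4378 0.3825 0.2003] t 34.85
[436  68  33  34 842] topz 0.1238 c 0.5427 0.2642 r 0.0148 mid [0.5432 0.2645] skirt [0.523 0.249] [0.564 0.285] z 0.0857
[337  86  31  33 788] topz 0.1231 c 0.5281 0.3541 r 0.0143 mid [0.5283 0.354 ] skirt [0.505 0.331] [0.552 0.378] z 0.0861
[487 153  31  30 696] topz 0.1234 c 0.4682 0.208 r 0.0147 mid [0.4679 0.2089] skirt [0.442 0.187] [0.494 0.234] z 0.0862
[305 185  29  28 612] topz 0.1229 c 0.437 0.3839 r 0.0145 mid [0.4367 0.3843] skirt [0.409 0.354] [0.467 0.414] z 0.0864
tcp [0.4379 0.3825 0.2004] t 34.9
[407 188  32  28 685] topz 0.0994 c 0.5661 -0.236 r 0.0311
[450 203  17  16 214] topz 0.0443 c 0.5501 -0.3371 r 0.0162
[431 226  26  24 475] topz 0.0569 c 0.4764 -0.2966 r 0.0247
[405 232  19  19 287] topz 0.0486 c 0.4636 -0.219 r 0.0187
```

Bottom d has been knocked to about (.476,-.296). It is still upright and inside the tray, so I'll carry on with top d and re-measure the bottom before closing.

Call:
step_arm(deltas=[{"dp": [-0.02,-0.03,0.8],"twist": 0},{"dp": [0,0,0.8],"twist": 0},{"dp": [0,0,0.6],"twist": 0},{"dp": [0,0,0.4],"twist": 0},{"dp": [0,0,0.14],"twist": 0},{"dp": [0,0,0],"twist": 0},{"dp": [0,0,0],"twist": 0},{"dp": [0,0,0],"twist": 0}])

```text
time_s: 35.7
ee_pos: [0.4371, 0.3848, 0.0918]
eef_rot: [-3.141, -0.001, -0.001]
force: [-0.5, -0.6, 1.1]
grip_width: 0.0517
grip_force: 0.0
```

Call:
step_arm(deltas=[{"dp": [0,0,0],"twist": 0},{"dp": [0,0,0],"twist": 0},{"dp": [0,0,0],"twist": 0},{"dp": [0,0,0],"twist": 0},{"dp": [0,0,0],"twist": 0}], gripper=-1)

```text
time_s: 36.2
ee_pos: [0.4367, 0.3846, 0.0908]
eef_rot: [-3.141, -0.0, -0.0]
force: [0.1, -0.2, 1.5]
grip_width: 0.0284
grip_force: 20.0
```

Call:
step_arm(deltas=[{"dp": [0,0,-0.5],"twist": 0},{"dp": [0,0,-1],"twist": 0},{"dp": [0,0,-1],"twist": 0},{"dp": [0,0,-0.1],"twist": 0},{"dp": [-0.06,0.85,0],"twist": 0},{"dp": [-0.06,0.85,0],"twist": 0},{"dp": [-0.06,0.85,0],"twist": 0},{"dp": [-0.06,0.85,0],"twist": 0},{"dp": [-0.06,0.85,0],"twist": 0},{"dp": [-0.06,0.85,0],"twist": 0},{"dp": [-0.06,0.85,0],"twist": 0},{"dp": [-0.06,0.85,0],"twist": 0}])

```text
time_s: 37.4
ee_pos: [0.4168, 0.1113, 0.1941]
eef_rot: [3.141, 0.001, -0.0]
force: [0.0, 0.2, -0.0]
grip_width: 0.0284
grip_force: 20.0
```

Call:
step_arm(deltas=[{"dp": [-0.06,0.85,0],"twist": 0},{"dp": [-0.06,0.85,0],"twist": 0},{"dp": [-0.06,0.85,0],"twist": 0},{"dp": [-0.06,0.85,0],"twist": 0},{"dp": [-0.06,0.85,0],"twist": 0},{"dp": [-0.06,0.85,0],"twist": 0},{"dp": [-0.06,0.85,0],"twist": 0},{"dp": [-0.06,0.85,0],"twist": 0},{"dp": [-0.06,0.85,0],"twist": 0},{"dp": [-0.06,0.85,0],"twist": 0},{"dp": [-0.06,0.85,0],"twist": 0},{"dp": [-0.06,0.85,0],"twist": 0}])

```text
time_s: 38.6
ee_pos: [0.3879, -0.2967, 0.194]
eef_rot: [-3.141, 0.001, -0.0]
force: [-0.3, 0.9, 0.1]
grip_width: 0.0285
grip_force: 20.0
```

Call:
step_arm(deltas=[{"dp": [0,0,0],"twist": 0},{"dp": [0,0,0],"twist": 0},{"dp": [0,0,0],"twist": 0},{"dp": [0,0,0],"twist": 0}])

```text
time_s: 39.0
ee_pos: [0.3886, -0.2946, 0.1946]
eef_rot: [-3.142, -0.0, 0.001]
force: [0.0, -0.1, 0.8]
grip_width: 0.0283
grip_force: 20.0
```

```bash
python3 -c "
from h import *
bot('wrist',box=(.38,.62,-.42,-.15),lo=.033);bot('top',box=(.38,.62,-.42,-.15))"
```

```text
tcp [ 0.3887 -0.2947  0.1947] t 39.05
[238   9  59  49 610] topz 0.068 c 0.5534 -0.2411 r 0.031
[340  20  37  42 936] topz 0.0451 c 0.5485 -0.336 r 0.016
[ 294   81   54   57 2385] topz 0.0571 c 0.4755 -0.2946 r 0.0251
[ 234   99   43   44 1440] topz 0.049 c 0.4629 -0.2177 r 0.019
tcp [ 0.3887 -0.2948  0.1948] t 39.1
[407 193  20  23 119] topz 0.0655 c 0.5604 -0.2278 r 0.0318
[450 203  17  16 215] topz 0.0442 c 0.5496 -0.3378 r 0.0158
[431 226  26  24 479] topz 0.0569 c 0.4755 -0.2963 r 0.0252
[405 232  19  19 284] topz 0.0484 c 0.4643 -0.219 r 0.0187
```

Call:
step_arm(deltas=[{"dp": [0.72,0.01,0],"twist": 0},{"dp": [0.72,0,0],"twist": 0},{"dp": [0.73,0,0.2],"twist": 0},{"dp": [0,0,0.7],"twist": 0},{"dp": [0,0,0.7],"twist": 0},{"dp": [0,0,0.37],"twist": 0},{"dp": [0,0,0.1],"twist": 0},{"dp": [0,0,0],"twist": 0},{"dp": [0,0,0],"twist": 0},{"dp": [0,0,0],"twist": 0}])

```text
time_s: 40.1
ee_pos: [0.4756, -0.296, 0.1129]
eef_rot: [3.141, -0.001, -0.0]
force: [-0.2, 0.1, -0.1]
grip_width: 0.028
grip_force: 20.0
```

Call:
step_arm(deltas=[{"dp": [0,0,0.07],"twist": 0},{"dp": [0,0,0.07],"twist": 0},{"dp": [0,0,0.07],"twist": 0},{"dp": [0,0,0.07],"twist": 0},{"dp": [0,0,0.07],"twist": 0},{"dp": [0,0,0],"twist": 0},{"dp": [0,0,0],"twist": 0}])

```text
time_s: 40.8
ee_pos: [0.4752, -0.2957, 0.0977]
eef_rot: [-3.141, 0.0, -0.0]
force: [0.4, 0.5, -0.8]
grip_width: 0.0282
grip_force: 20.0
```

Call:
step_arm(deltas=[{"dp": [0,0,0.04],"twist": 0},{"dp": [0,0,0.04],"twist": 0},{"dp": [0,0,0.03],"twist": 0},{"dp": [0,0,0],"twist": 0},{"dp": [0,0,0],"twist": 0}])

```text
time_s: 41.3
ee_pos: [0.4753, -0.2959, 0.0937]
eef_rot: [3.141, -0.0, -0.0]
force: [-2.1, 3.2, 5.7]
grip_width: 0.028
grip_force: 20.0
```

Call:
step_arm(deltas=[{"dp": [0,0,0],"twist": 0},{"dp": [0,0,0],"twist": 0},{"dp": [0,0,0],"twist": 0},{"dp": [0,0,-0.65],"twist": 0},{"dp": [0,0,-1],"twist": 0},{"dp": [0,0,-1],"twist": 0},{"dp": [0.07,-0.86,0],"twist": 0},{"dp": [0.07,-0.86,0],"twist": 0},{"dp": [0.07,-0.86,0],"twist": 0},{"dp": [0.07,-0.86,0],"twist": 0},{"dp": [0.07,-0.86,0],"twist": 0},{"dp": [0.07,-0.86,0],"twist": 0}], gripper=0.1)

```text
time_s: 42.5
ee_pos: [0.4921, -0.0882, 0.1995]
eef_rot: [3.141, -0.0, -0.0]
force: [1.1, 1.3, 0.6]
grip_width: 0.0519
grip_force: 0.0
```

Call:
step_arm(deltas=[{"dp": [0.07,-0.86,0],"twist": 0},{"dp": [0.07,-0.86,0],"twist": 0},{"dp": [0.07,-0.86,0],"twist": 0},{"dp": [0.07,-0.86,0],"twist": 0},{"dp": [0.07,-0.86,0],"twist": 0},{"dp": [0.07,-0.86,0],"twist": 0},{"dp": [0.07,-0.86,0],"twist": 0},{"dp": [0.07,-0.86,0],"twist": 0},{"dp": [0.07,-0.86,0],"twist": 0},{"dp": [0.07,-0.86,0],"twist": 0},{"dp": [0.07,-0.86,0],"twist": 0},{"dp": [0.07,-0.86,0],"twist": 0}])

```text
time_s: 43.7
ee_pos: [0.5258, 0.3248, 0.1993]
eef_rot: [3.141, -0.0, -0.0]
force: [0.2, -0.2, -0.2]
grip_width: 0.0518
grip_force: 0.0
```

Call:
step_arm(deltas=[{"dp": [0.06,-0.77,0],"twist": 0},{"dp": [0,0,0],"twist": 0},{"dp": [0,0,0],"twist": 0},{"dp": [0,0,0],"twist": 0}])

```text
time_s: 44.1
ee_pos: [0.5284, 0.3533, 0.1994]
eef_rot: [3.141, 0.0, -0.001]
force: [-0.1, -0.6, -0.6]
grip_width: 0.0516
grip_force: 0.0
```

```bash
python3 -c "
from h import *
heads();bot('top',box=(.38,.62,-.42,.05),hi=.14)"
```

```text
tcp [0.5285 0.3532 0.1996] t 44.15
[397 169  30  29 653] topz 0.1231 c 0.5435 0.264 r 0.0146 mid [0.5434 0.2642] skirt [0.523 0.246] [0.564 0.284] z 0.0856
[306 185  29  28 618] topz 0.1227 c 0.5286 0.3541 r 0.0144 mid [0.5282 0.354 ] skirt [0.507 0.331] [0.552 0.377] z 0.0861
[446 241  28  19 438] topz 0.123 c 0.4697 0.2077 r 0.0143 mid [0.4724 0.208 ] skirt [0.446 0.183] [0.495 0.234] z 0.0862
tcp [0.5285 0.3532 0.1997] t 44.2
[407 188  32  28 684] topz 0.0994 c 0.5663 -0.2363 r 0.0305
[450 203  17  16 214] topz 0.0444 c 0.5496 -0.3377 r 0.0164
[432 225  29  25 589] topz 0.1044 c 0.4752 -0.2905 r 0.0126
[405 232  19  19 288] topz 0.0488 c 0.4641 -0.2188 r 0.0188
```

Call:
step_arm(deltas=[{"dp": [0,-0.01,0.8],"twist": 0},{"dp": [0,0,0.8],"twist": 0},{"dp": [0,0,0.6],"twist": 0},{"dp": [0,0,0.4],"twist": 0},{"dp": [0,0,0.12],"twist": 0},{"dp": [0,0,0],"twist": 0},{"dp": [0,0,0],"twist": 0},{"dp": [0,0,0],"twist": 0}])

```text
time_s: 45.0
ee_pos: [0.5288, 0.3548, 0.092]
eef_rot: [-3.141, -0.002, -0.0]
force: [0.1, -0.1, 0.3]
grip_width: 0.0515
grip_force: 0.0
```

Call:
step_arm(deltas=[{"dp": [0,0,0],"twist": 0},{"dp": [0,0,0],"twist": 0},{"dp": [0,0,0],"twist": 0},{"dp": [0,0,0],"twist": 0},{"dp": [0,0,0],"twist": 0}], gripper=-1)

```text
time_s: 45.5
ee_pos: [0.5283, 0.3546, 0.0908]
eef_rot: [-3.142, -0.0, -0.0]
force: [-0.2, 0.6, 0.7]
grip_width: 0.0282
grip_force: 20.0
```

Call:
step_arm(deltas=[{"dp": [0,0,-0.5],"twist": 0},{"dp": [0,0,-1],"twist": 0},{"dp": [0,0,-1],"twist": 0},{"dp": [0,0,-0.1],"twist": 0},{"dp": [-0.1,0.84,0],"twist": 0},{"dp": [-0.1,0.84,0],"twist": 0},{"dp": [-0.1,0.84,0],"twist": 0},{"dp": [-0.1,0.84,0],"twist": 0},{"dp": [-0.1,0.84,0],"twist": 0},{"dp": [-0.1,0.84,0],"twist": 0},{"dp": [-0.1,0.84,0],"twist": 0},{"dp": [-0.1,0.84,0],"twist": 0}])

```text
time_s: 46.7
ee_pos: [0.4956, 0.0844, 0.1941]
eef_rot: [3.141, 0.001, -0.0]
force: [0.2, 0.6, 0.7]
grip_width: 0.0285
grip_force: 20.0
```

Call:
step_arm(deltas=[{"dp": [-0.1,0.84,0],"twist": 0},{"dp": [-0.1,0.84,0],"twist": 0},{"dp": [-0.1,0.84,0],"twist": 0},{"dp": [-0.1,0.84,0],"twist": 0},{"dp": [-0.1,0.84,0],"twist": 0},{"dp": [-0.1,0.84,0],"twist": 0},{"dp": [-0.1,0.84,0],"twist": 0},{"dp": [-0.06,0.84,0],"twist": 0},{"dp": [-0.06,0.85,0],"twist": 0},{"dp": [0,0,0],"twist": 0},{"dp": [0,0,0],"twist": 0},{"dp": [0,0,0],"twist": 0}])

```text
time_s: 47.9
ee_pos: [0.4633, -0.2163, 0.1943]
eef_rot: [-3.141, 0.0, 0.0]
force: [0.1, 0.3, -0.5]
grip_width: 0.0285
grip_force: 20.0
```

```bash
python3 -c "
from h import *
bot('wrist',box=(.38,.62,-.42,-.15),lo=.03,hi=.14);bot('top',box=(.38,.62,-.42,-.15),hi=.14)"
```

```text
tcp [ 0.4633 -0.2162  0.1945] t 47.95
[ 305   53   70   74 4009] topz 0.1249 c 0.5655 -0.2345 r 0.0144
[ 404   92   37   38 1122] topz 0.0448 c 0.5488 -0.3357 r 0.0159
[ 359  148   64   60 2935] topz 0.1176 c 0.4754 -0.2952 r 0.0146
[302 163  40  27 744] topz 0.0488 c 0.4649 -0.2172 r 0.019
tcp [ 0.4634 -0.2162  0.1946] t 48.0
[407 188  32  28 683] topz 0.0998 c 0.5655 -0.2354 r 0.0309
```

Call:
step_arm(deltas=[{"dp": [0.01,0.01,0.7],"twist": 0},{"dp": [0,0,0.8],"twist": 0},{"dp": [0,0,0.6],"twist": 0},{"dp": [0,0,0.25],"twist": 0},{"dp": [0,0,0.08],"twist": 0},{"dp": [0,0,0],"twist": 0},{"dp": [0,0,0],"twist": 0},{"dp": [0,0,0],"twist": 0}])

```text
time_s: 48.8
ee_pos: [0.4641, -0.2176, 0.0984]
eef_rot: [3.141, -0.001, -0.0]
force: [0.1, -0.0, -0.2]
grip_width: 0.0286
grip_force: 20.0
```

Call:
step_arm(deltas=[{"dp": [0,0,0.07],"twist": 0},{"dp": [0,0,0.07],"twist": 0},{"dp": [0,0,0.07],"twist": 0},{"dp": [0,0,0.07],"twist": 0},{"dp": [0,0,0.07],"twist": 0},{"dp": [0,0,0],"twist": 0},{"dp": [0,0,0],"twist": 0}])

```text
time_s: 49.5
ee_pos: [0.4637, -0.2174, 0.0834]
eef_rot: [-3.141, 0.0, -0.0]
force: [-0.4, -0.7, -0.3]
grip_width: 0.0285
grip_force: 20.0
```

Call:
step_arm(deltas=[{"dp": [0,0,0.04],"twist": 0},{"dp": [0,0,0.04],"twist": 0},{"dp": [0,0,0.03],"twist": 0},{"dp": [0,0,0],"twist": 0},{"dp": [0,0,0],"twist": 0}])

```text
time_s: 50.0
ee_pos: [0.4639, -0.2176, 0.0797]
eef_rot: [3.141, -0.001, -0.0]
force: [-2.7, 0.6, 7.3]
grip_width: 0.0281
grip_force: 20.0
```

Call:
step_arm(deltas=[{"dp": [0,0,0],"twist": 0},{"dp": [0,0,0],"twist": 0},{"dp": [0,0,0],"twist": 0},{"dp": [0,0,-1],"twist": 0},{"dp": [0,0,-1],"twist": 0},{"dp": [0,0,-1],"twist": 0},{"dp": [0.14,-0.86,0],"twist": 0},{"dp": [0.14,-0.86,0],"twist": 0},{"dp": [0.14,-0.86,0],"twist": 0},{"dp": [0.14,-0.86,0],"twist": 0},{"dp": [0.14,-0.86,0],"twist": 0},{"dp": [0.14,-0.86,0],"twist": 0}], gripper=0.1)

```text
time_s: 51.2
ee_pos: [0.4973, -0.0096, 0.199]
eef_rot: [-3.142, -0.0, -0.0]
force: [-0.3, -0.1, 0.2]
grip_width: 0.0518
grip_force: 0.0
```

Call:
step_arm(deltas=[{"dp": [0.14,-0.86,0],"twist": 0},{"dp": [0.14,-0.86,0],"twist": 0},{"dp": [0.14,-0.86,0],"twist": 0},{"dp": [0.14,-0.86,0],"twist": 0},{"dp": [0.14,-0.86,0],"twist": 0},{"dp": [0.15,-0.86,0],"twist": 0},{"dp": [0.15,-0.86,0],"twist": 0},{"dp": [0.15,-0.86,0],"twist": 0},{"dp": [0,0,0],"twist": 0},{"dp": [0,0,0],"twist": 0},{"dp": [0,0,0],"twist": 0}])

```text
time_s: 52.3
ee_pos: [0.5434, 0.2633, 0.1989]
eef_rot: [3.141, 0.0, -0.001]
force: [-0.0, -0.3, 0.4]
grip_width: 0.0517
grip_force: 0.0
```

```bash
python3 -c "
from h import *
heads();bot('top',box=(.38,.62,-.42,.05),hi=.14)"
```

```text
tcp [0.5435 0.2632 0.1991] t 52.35
[306 185  29  27 613] topz 0.1229 c 0.5434 0.2637 r 0.0144 mid [0.5436 0.264 ] skirt [0.53  0.243] [0.564 0.284] z 0.0856
[361 261   7  17  53] topz 0.1207 c 0.4653 0.2168 r 0.0096 mid [0.4653 0.2173] skirt [0.446 0.184] [0.49  0.234] z 0.0861
tcp [0.5435 0.2632 0.1993] t 52.4
[407 188  32  28 685] topz 0.0998 c 0.5663 -0.2361 r 0.0301
[450 203  17  16 217] topz 0.0442 c 0.5495 -0.3382 r 0.0158
[431 225  30  25 589] topz 0.1051 c 0.4739 -0.2903 r 0.0119
[404 231  23  20 358] topz 0.1049 c 0.4645 -0.2194 r 0.0141
```

Down .1991 → .0905: 2.72.

Call:
step_arm(deltas=[{"dp": [0,0,0.8],"twist": 0},{"dp": [0,0,0.8],"twist": 0},{"dp": [0,0,0.6],"twist": 0},{"dp": [0,0,0.4],"twist": 0},{"dp": [0,0,0.11],"twist": 0},{"dp": [0,0,0],"twist": 0},{"dp": [0,0,0],"twist": 0},{"dp": [0,0,0],"twist": 0}])

```text
time_s: 53.2
ee_pos: [0.5439, 0.2642, 0.0918]
eef_rot: [-3.141, -0.002, -0.001]
force: [-0.4, 1.0, 0.0]
grip_width: 0.0517
grip_force: 0.0
```

Call:
step_arm(deltas=[{"dp": [0,0,0],"twist": 0},{"dp": [0,0,0],"twist": 0},{"dp": [0,0,0],"twist": 0},{"dp": [0,0,0],"twist": 0},{"dp": [0,0,0],"twist": 0}], gripper=-1)

```text
time_s: 53.7
ee_pos: [0.5435, 0.2642, 0.0908]
eef_rot: [-3.142, -0.0, -0.0]
force: [0.2, -1.0, 1.2]
grip_width: 0.0282
grip_force: 20.0
```

Call:
step_arm(deltas=[{"dp": [0,0,-0.5],"twist": 0},{"dp": [0,0,-1],"twist": 0},{"dp": [0,0,-1],"twist": 0},{"dp": [0,0,-0.1],"twist": 0},{"dp": [0.02,0.83,0],"twist": 0},{"dp": [0.02,0.83,0],"twist": 0},{"dp": [0.02,0.83,0],"twist": 0},{"dp": [0.02,0.83,0],"twist": 0},{"dp": [0.02,0.83,0],"twist": 0},{"dp": [0.02,0.83,0],"twist": 0},{"dp": [0.02,0.83,0],"twist": 0},{"dp": [0,0.83,0],"twist": 0}])

```text
time_s: 54.9
ee_pos: [0.5486, -0.0028, 0.194]
eef_rot: [-3.142, 0.001, -0.0]
force: [0.5, -0.2, -0.1]
grip_width: 0.0283
grip_force: 20.0
```

Call:
step_arm(deltas=[{"dp": [0,0.83,0],"twist": 0},{"dp": [0,0.83,0],"twist": 0},{"dp": [0,0.83,0],"twist": 0},{"dp": [0,0.83,0],"twist": 0},{"dp": [0,0.83,0],"twist": 0},{"dp": [0,0.83,0],"twist": 0},{"dp": [0,0.83,0],"twist": 0},{"dp": [0,0.83,0],"twist": 0},{"dp": [0,0.83,0],"twist": 0},{"dp": [0,0.86,0],"twist": 0},{"dp": [0,0,0],"twist": 0},{"dp": [0,0,0],"twist": 0}])

```text
time_s: 56.1
ee_pos: [0.5485, -0.3348, 0.1936]
eef_rot: [-3.141, 0.001, -0.001]
force: [-0.2, 0.2, -0.3]
grip_width: 0.0283
grip_force: 20.0
```

```bash
python3 -c "
from h import *
bot('wrist',box=(.38,.62,-.42,-.15),lo=.03,hi=.14);bot('top',box=(.38,.62,-.42,-.15),hi=.14)"
```

```text
tcp [ 0.5487 -0.3341  0.1939] t 56.15
[ 193  141   75   68 3842] topz 0.1185 c 0.5657 -0.2354 r 0.0144
[305 165  35  28 728] topz 0.0448 c 0.5492 -0.3364 r 0.0161
[261 214  32  46 508] topz 0.0892 c 0.4876 -0.2773 r 0.0184
[ 204  227   48   33 1217] topz 0.0759 c 0.4668 -0.2178 r 0.0221
[295 253  16  24 178] topz 0.0903 c 0.4652 -0.3078 r 0.015
tcp [ 0.5489 -0.3338  0.1943] t 56.2
[407 188  32  28 687] topz 0.0996 c 0.5657 -0.2354 r 0.0308
[450 203  17  16 171] topz 0.0438 c 0.5495 -0.3377 r 0.0158
[432 225  29  25 545] topz 0.111 c 0.4761 -0.2955 r 0.0136
[404 231  23  20 354] topz 0.1054 c 0.4641 -0.2193 r 0.0143
```

Call:
step_arm(deltas=[{"dp": [0.01,0.03,0.7],"twist": 0},{"dp": [0,0,0.8],"twist": 0},{"dp": [0,0,0.7],"twist": 0},{"dp": [0,0,0.3],"twist": 0},{"dp": [0,0,0.08],"twist": 0},{"dp": [0,0,0],"twist": 0},{"dp": [0,0,0],"twist": 0},{"dp": [0,0,0],"twist": 0}])

```text
time_s: 57.0
ee_pos: [0.5497, -0.3361, 0.0928]
eef_rot: [3.141, -0.002, -0.0]
force: [-0.2, -0.2, -0.7]
grip_width: 0.0284
grip_force: 20.0
```

Call:
step_arm(deltas=[{"dp": [0,0,0.07],"twist": 0},{"dp": [0,0,0.07],"twist": 0},{"dp": [0,0,0.07],"twist": 0},{"dp": [0,0,0.07],"twist": 0},{"dp": [0,0,0.07],"twist": 0},{"dp": [0,0,0],"twist": 0},{"dp": [0,0,0],"twist": 0}])

```text
time_s: 57.7
ee_pos: [0.5492, -0.3358, 0.0774]
eef_rot: [-3.142, 0.0, -0.0]
force: [-0.3, -0.1, -0.8]
grip_width: 0.0286
grip_force: 20.0
```

Call:
step_arm(deltas=[{"dp": [0,0,0.05],"twist": 0},{"dp": [0,0,0.05],"twist": 0},{"dp": [0,0,0.03],"twist": 0},{"dp": [0,0,0],"twist": 0},{"dp": [0,0,0],"twist": 0}])

```text
time_s: 58.2
ee_pos: [0.5494, -0.336, 0.0728]
eef_rot: [3.141, -0.001, -0.0]
force: [-1.1, 0.7, 5.5]
grip_width: 0.0286
grip_force: 20.0
```

Top a is home. I'll release it, back away to the near side for a look, and wait a little.

Call:
step_arm(deltas=[{"dp": [0,0,0],"twist": 0},{"dp": [0,0,0],"twist": 0},{"dp": [0,0,0],"twist": 0},{"dp": [0,0,-1],"twist": 0},{"dp": [0,0,-1],"twist": 0},{"dp": [0,0,-1],"twist": 0},{"dp": [0,0,-1],"twist": 0},{"dp": [-0.7,-0.4,-0.2],"twist": 0},{"dp": [-0.7,-0.4,-0.2],"twist": 0},{"dp": [-0.7,-0.4,-0.2],"twist": 0},{"dp": [-0.7,-0.4,0],"twist": 0},{"dp": [-0.7,-0.4,0],"twist": 0}], gripper=0.1)

```text
time_s: 59.4
ee_pos: [0.4081, -0.2551, 0.2563]
eef_rot: [3.141, -0.0, -0.0]
force: [0.0, -0.3, 0.5]
grip_width: 0.0516
grip_force: 0.0
```

Call:
step_arm(deltas=[{"dp": [-0.3,-0.4,0],"twist": 0},{"dp": [0,0,0],"twist": 0},{"dp": [0,0,0],"twist": 0},{"dp": [0,0,0],"twist": 0},{"dp": [0,0,0],"twist": 0}])

```text
time_s: 59.9
ee_pos: [0.3977, -0.2402, 0.2559]
eef_rot: [-3.141, 0.001, -0.0]
force: [0.3, 0.2, -0.5]
grip_width: 0.0517
grip_force: 0.0
```

```bash
python3 -c "
from h import *
print(ctrl.get_obs()['ee_pos'])
p,d,P,c,M=cloud('wrist','w4')
for q,s in blobs(P,.103,.14,(.38,.62,-.42,-.15),40):print(s,q.max(0).round(4),np.round((q.max(0)+q.min(0))/2,4))
p,d,P,c,M=cloud('scene','s4')
im=cv2.resize(p[60:380,100:480,::-1],None,fx=2,fy=1.6*1.1);cv2.imwrite('pics/s4.png',im)"
```

```text
[ 0.39765755 -0.24023256  0.25589903]
[301   9  29  37 832] [ 0.5783 -0.2205  0.1337] [ 0.5644 -0.2347  0.1187]
[400  40  18  18 103] [ 0.5562 -0.326   0.1053] [ 0.5478 -0.3353  0.1042]
[357 105  27  26 567] [ 0.4887 -0.2809  0.1261] [ 0.4752 -0.2951  0.1146]
[290 117  23  24 438] [ 0.4763 -0.2044  0.1125] [ 0.4633 -0.2173  0.1078]
```

View pics/w4.png

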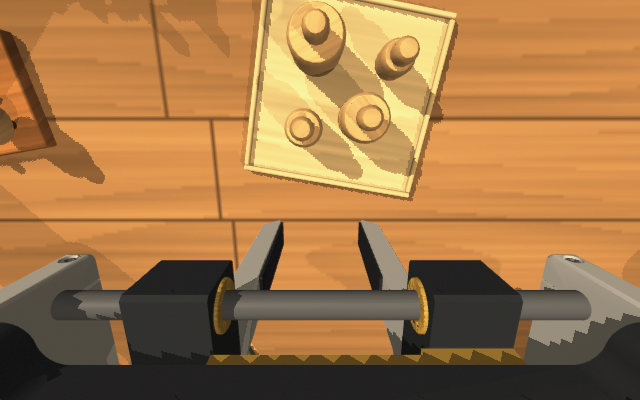

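View pics/s4.png

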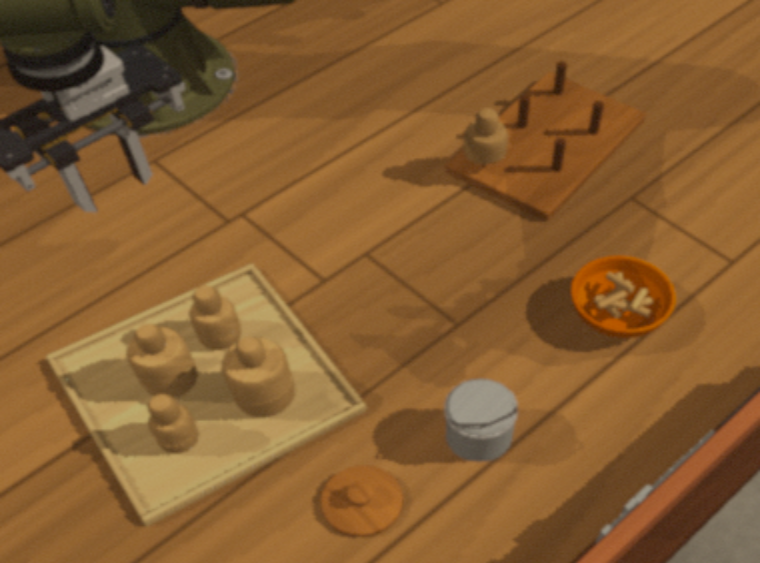

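Both pictures show four closed dolls upright in the tray. In the wrist view they are at (316,38), (400,57), (303,127) and (365,117). The head heights match the fully seated values, top c is still on its peg, and the bowl, pot and lid have not moved.

```bash
python3 -c "
from station import ctrl
print(ctrl.hand_in())"
```

```text
the job is handed in; nothing more can be done
None
```

Job handed in at about 60 s: all four bottoms (a, b, d, e) stand upright in the tray with their matching tops fully seated, top c is still on its peg, and the bowl, pot and lid were left alone.

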